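# Square a seed plate in the corner stop and load it in the reader

### The arm

A 7-joint arm with a two-finger parallel gripper is mounted at the origin on the work surface. World frame = base frame: x ahead of the robot, y to its left, z up, the work surface at z = 0. Lengths are in m, angles in rad, forces in N, time in s.
With the tool pointing down it reaches from about 0.425 to 0.875 m from the base axis. Payload 4.7 kg.
Tool frame: the origin (TCP) lies at the centre of the arm's flange, where the gripper is bolted on; the fingertips stand 173 mm ahead of it and the grasp point (between the pads) lies 155 mm ahead of it; x points along the fingers, z is the direction in which the jaws open and shut, and the axes are right-handed (so a half turn about x gives the same grasp; the last joint's range is limited). The gripper opens to 85 mm and grips with 20 to 120 N. Pads are 22 mm wide; open, the fingers measure 114 mm over their backs; the gripper's body (76 mm by 85 mm) begins 54 mm behind the grasp point. The pads swing forward as they close: fully open they stand 13 mm farther back than shut.
Start: joints at [1.155, 0.321, -0.07, 1.45, 0.023, 1.371, -0.057], TCP at [0.271, -0.591, 0.405] pointing down, gripper open.
Joint ranges: [-2.86, 2.86], [-0.3, 2.09], [-1.38, 1.24], [0.06, 2.45], [-1.56, 4.7], [0.09, 2.05], [-2.69, 2.69]. Speed limits (rad/s): [2.57, 2.57, 3.14, 3.14, 3.14, 3.14, 3.14].

### API

Orientations are given as a unit quaternion [w, x, y, z].
In Python, from cell import monitor, optics, workorder gives the robot as it stands.
- The arm moves only by the tool apply_moves, never from a script. Its argument "commands" is a list of rows, each a list of 5 numbers: the finger opening in mm, from 0 to 85.4, then the shift along the tool's x, y, z in mm, then the turn about the tool's x in degrees. A call has 1 to 10 rows; each row is the pose to reach, as a shift and turn from the pose commanded when the call began, along the tool's axes at that moment; what a row does not reach only later rows make up. A row lasts 1/10 s, in which the tool goes at most 50 mm and 8.59 degrees, less where a joint would pass 70% of its speed; a pose out of reach is approached as far as the arm can. A call with a gripper value outside its range is refused whole. The fingers move at their own pace and stop on an object; "squeeze" is the grip in N (left out, the last holds). Time passes only in rows, so rows that repeat a pose let the fingers close. It gives the time, the measured TCP pose, the force and the opening at its end, in the units of the state.
- monitor.sense(): the state, without advancing time (a new reading comes with each control period).
- optics.read_camera(name): name is "side" or "top"; returns a dict with "frame" (420x560x3 uint8, blue, green, red), "z_map" (420x560 float32, m along the optical axis (not along the pixel's ray), 0 where there is no reading), "fx", "fy", "cx", "cy" (pixels), "distortion" ([k1, k2, p1, p2, k3] as OpenCV has them; the pictures are not rectified), "R" (3x3) and "t" (3): a world point X has camera coordinates R X + t. Camera axes: x right, y down, z forward; pixel columns grow to the right and rows downward; lengths in m; the calibration is good to about 2 mm. A picture is of the moment at which its call begins.
- workorder.job_done(): hands the job in, once; it reports no verdict.
The state is a dict: "t": time; "qpos": joint angles; "joint_vel": joint speeds; "joint_torque": joint torques, N m; "tool_pos": TCP position; "orientation": TCP orientation; "force": force on the tool from outside, world axes, zero at the start; "torque": the same for the moment, N m; "finger_gap": finger opening in m.
Only numpy, scipy, OpenCV 4.12 (cv2) and the standard library are available. Lean on these libraries where they do the work, as an engineer would, in place of code of your own. Each camera call takes 0.05 s, during which the arm holds its last target. There are 200 camera calls.

### The job

Bring the blue-ended seed plate gently up into the corner of the metal edge stop on the sorting board, blue end against the long leg, so that it lies at rest flat and square against both legs. Then take it across to the reader and slide it blue end first under the two lips of the loading stage until it lies fully home against the end stop, and let go of it. Do not ram the plate against the stops or the reader, and leave the orange-ended plate, the small dish, the tweezers, the loupe and the pen where they are.

Things in the scene. Friction and masses are not known exactly. Their poses are not given: they have to be found in the camera images.
- plate_center (a point): Centre (half-way up) of the seed plate to load: a loose, flat, white acrylic plate 80 x 54 x 10 mm, 40 to 85 g, small pinkish seeds set in its top, one 54 mm end coloured blue over 12 mm. x runs along its length to the blue end, y across its width, z up. It starts on the sorting board, up to 23 degrees askew to the stop, its blue end roughly towards the stop's long leg.
- plate_front (a point): Middle of the blue end face of that plate (half-way up): 40 mm from the plate's centre along its x. Same axes.
- corner (a point): Inner corner of the stop, at the board's surface, 8 mm above the table. The long leg's inner face is the plane x = 0 and runs from here 120 mm along +y. The short leg's inner face is the plane y = 0 and runs only 45 mm along -x, so the plate's plain end stays free on both sides for gripping. Squared up, the plate's centre is at x = -40, y = +27 mm, its x along this x. z up.
- board: Fixed dark brown sorting board 360 (x) x 300 (y) x 8 mm; origin at the middle of its underside. An L-shaped aluminium edge stop (legs 10 mm high, 12 mm thick) is screwed on it; the stop's inner corner is at x = +120, y = -85 mm, and the inside of the L faces the board's middle. Axes parallel to those of the corner.
- stage_stop (a point): Middle foot of the stage's end stop, on the bed, 30 mm above the table. x: the direction in which a plate is pushed in; y across; z up. The end stop's face is the plane x = 0, 14 mm high. Two side rails run from x = -34 mm to 0, 57 mm apart inside (1.5 mm to spare each side of the plate), their flared mouths reach to x = -43 mm. Home, the plate's centre is at x = -40, y = 0, z = +5 mm, its x along this x.
- reader: Seed image reader, fixed: a white box 280 mm wide, 183 mm high; its front face is at x = +40 mm. A grey stage juts out from it to x = -87 mm. Lips on the stage's rails, underside 13 mm above the bed, overhang the plate's edges by 4 mm: it enters only lengthways. From x = -42 to -87 mm the bed is a tongue 36 mm wide, free at both sides for fingers. Origin on the table right under the end stop's face; axes as the stop's.
- spare_center (a point): Centre of the other seed plate, same shape with an orange end, on the table to the robot's right; leave it.
- dish_a_center (a point): Centre of a closed clear dish with seeds, 60 mm across, 15 mm high, on the sorting board; leave it.
- tweezers_center (a point): Middle of steel tweezers, 120 mm long (its x), 12 mm wide, 8 mm high, lying on the sorting board; leave them.
- loupe_center (a point): Centre of a black loupe, 30 mm across, 18 mm high, standing on the sorting board; leave it.
- pen_center (a point): Middle of a black and blue marker pen, 130 mm long (its x), 11 mm thick, lying on the table; leave it.
Things that resemble listed ones, but are neither listed nor needed, are in the scene too. What is shaped like the part that bears plate_center but green is not meant.

How it is judged:
On the way:
1. the blue-ended plate lies flat and square in the corner of the stop: its blue end within 2 mm of the long leg, its side within 2 mm of the short leg, within 2 degrees, at rest (x of plate_front in the frame of corner between -0.002 and 0.002 m and y of plate_center in the frame of corner between 0.025 and 0.029 m and z of plate_center in the frame of corner between 0.003 and 0.007 m and angle between the x axis of plate_center and the x axis of corner, either way round below 0.035 rad and linear speed of plate below 0.01 m/s), for 0.2 s.
At the end, for the whole second after the job is handed in: The blue-ended plate lies flat on the bed of the reader's stage, between the rails and under the lips, its blue end within 2 mm of the end stop, within 2.5 mm of the middle and 3.4 degrees of straight, released and at rest (x of plate_front in the frame of stage_stop between -0.002 and 0.002 m and y of plate_center in the frame of stage_stop between -0.0025 and 0.0025 m and z of plate_center in the frame of stage_stop between 0.003 and 0.0075 m and angle between the x axis of plate_center and the x axis of stage_stop, either way round below 0.06 rad and angle between the z axis of plate_center and the z axis of stage_stop, either way round below 0.05 rad and linear speed of plate below 0.01 m/s); the robot touches nothing.
It fails at once if the plate is rammed against the edge stop or the reader (more than 70 N) (contact force between plate and board above 70 N or contact force between plate and reader above 70 N).
It fails at once if another thing (orange-ended plate, small dish, tweezers, loupe or pen) is moved by more than 15 mm (distance of any of spare_center, dish_a_center, tweezers_center, loupe_center, pen_center from where it was at the start of the episode above 0.015 m).
It also fails if it takes over 69 s, if anything falls off the work surface, if the arm or the gripper's body presses on something with over 40 N, if the wrist force passes 120 N, or if a joint passes its speed limit or range.

## Working session

There is one attempt and no reset: what is moved stays moved. The work goes in short steps, Python scripts to look and compute and a tool call to move; the robot and the scene stay as the last step left them, time stands still between calls to the robot, and variables do not carry over. Pictures are saved under pics/ and viewed, about 8 in all and at most 12, crops included, and the job is handed in when it is done.

Besides the shell and the picture viewer there is one more tool, called by a JSON object that holds its "fn" and its "kwargs". apply_moves: Moves the arm, as the interface text tells. Its arguments: {"type":"object","properties":{"commands":{"type":"array","items":{"type":"array","items":{"type":"number"}}},"squeeze":{"type":"number"}},"required":["commands"]}

```bash
ls; mkdir -p pics; python3 - <<'E'
from cell import monitor, optics
import cv2,numpy as np,pickle
s=monitor.sense()
print(s)
for n in("top","side"):
    c=optics.read_camera(n); pickle.dump(c,open(f'{n}0.pkl','wb'))
    cv2.imwrite(f'pics/{n}0.png',c['frame']); print(n,c['fx'],c['cx'],c['cy'],c['distortion'],c['R'],c['t'])
E
```

```text
pics
{'t': 0.0, 'qpos': array([ 1.15509048,  0.32181007, -0.07008173,  1.45172736,  0.02261117,
        1.37078738, -0.05690303]), 'joint_vel': array([-0.00033885,  0.00069931, -0.00074911,  0.00066856,  0.00012607,
       -0.00182323,  0.00061113]), 'joint_torque': array([-1.96277610e-04, -4.93583357e+01, -3.82506475e-01, -3.14331436e+01,
        1.27129906e-02,  1.13955815e-02, -1.58395989e-05]), 'tool_pos': array([ 0.27072621, -0.59069388,  0.40360527]), 'orientation': array([ 0.59453054,  0.38220094,  0.5957293 , -0.3815265 ]), 'force': array([-0.49371787, -0.41158288,  0.91583133]), 'torque': array([-0.01515871, -0.02281578, -0.00629338]), 'finger_gap': 0.08570126006033588}
top 446.46097111256813 284.6930678961178 213.6534499613378 [-0.04794918  0.          0.          0.          0.        ] [[-2.66776763e-03 -9.99995726e-01 -1.19582659e-03]
 [-9.84656306e-01  2.83549639e-03 -1.74481858e-01]
 [ 1.74484503e-01  7.12001138e-04 -9.84659663e-01]] [-0.07820702  0.58865742  1.19246276]
side 415.97531923079674 273.5932198373571 205.37790644213933 [0.01429826 0.         0.         0.         0.        ] [[-0.69378694 -0.72000077 -0.01608047]
 [-0.50280088  0.50023916 -0.70494826]
 [ 0.51560737 -0.48099862 -0.70907642]] [0.33823907 0.34379388 0.68873744]
```

View pics/top0.png

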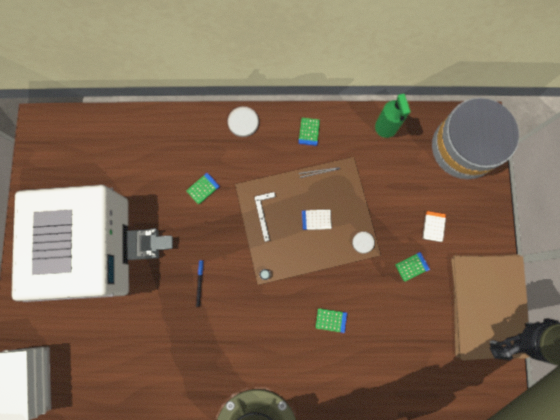

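View pics/side0.png

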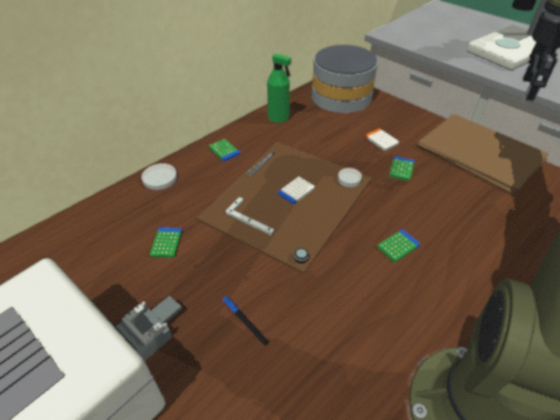

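Top view: the candidates are the white plate with the blue end on the board at (317,219), the orange-ended plate at (434,227) and green plates with blue ends at (309,131), (203,188), (412,267) and (331,320). The white, blue-ended plate at (317,219) is the one I want. The stop's inner corner is near (262,200), and the reader stage is at (150,243). Next I'll make metric orthophotos and a close crop.

```bash
cat > h.py <<'E'
import cv2,numpy as np
from scipy.spatial.transform import Rotation as Rot
def K(c): return np.array([[c['fx'],0,c['cx']],[0,c['fy'],c['cy']],[0,0,1]])
def back(c,uv,z):
    "pixels -> world points on plane z"
    n=cv2.undistortPoints(np.float64(uv).reshape(-1,1,2),K(c),np.float64(c['distortion'])).reshape(-1,2)
    d=np.c_[n,np.ones(len(n))]@c['R']; o=-c['R'].T@c['t']
    return o+d*((z-o[2])/d[:,2])[:,None]
def ortho(c,z,x1,y1,w,h,s=0.001):
    "top-down picture at height z: row grows with -x from x1, col with -y from y1; s m per pixel; w,h in px"
    r,q=np.mgrid[:h,:w]; P=np.stack([x1-r*s,y1-q*s,np.full(r.shape,z)],-1).reshape(-1,3)
    uv=cv2.projectPoints(P,cv2.Rodrigues(c['R'])[0],c['t'],K(c),np.float64(c['distortion']))[0].reshape(h,w,2).astype(np.float32)
    return cv2.remap(c['frame'],uv[...,0],uv[...,1],cv2.INTER_CUBIC)
def tool(s):
    q=s['orientation']; return Rot.from_quat([q[1],q[2],q[3],q[0]]).as_matrix()
E
python3 - <<'E'
from h import *
import pickle
from cell import monitor
R=tool(monitor.sense()); print("tool axes cols\n",R.round(4))
t=pickle.load(open('top0.pkl','rb')); s=pickle.load(open('side0.pkl','rb'))
print('plate',back(t,[[317,219]],.018),'corner',back(t,[[262,200]],.018),'stage',back(t,[[124,243],[172,243]],.04))
c=back(t,[[290,219]],.018)[0]
a=ortho(t,.018,c[0]+.10,c[1]+.13,260,200); b=ortho(s,.018,c[0]+.10,c[1]+.13,260,200)
r=back(t,[[150,243]],.04)[0]; print(c,r)
d=ortho(t,.035,r[0]+.10,r[1]+.13,260,200); e=ortho(s,.035,r[0]+.10,r[1]+.13,260,200)
im=np.vstack([np.hstack([a,b]),np.hstack([d,e])])
cv2.imwrite('pics/o1.png',cv2.resize(im,None,fx=1.5,fy=1.5,interpolation=cv2.INTER_CUBIC))
E
```

```text
tool axes cols
 [[-8.000e-04  9.090e-01  4.168e-01]
 [ 1.600e-03  4.168e-01 -9.090e-01]
 [-1.000e+00 -1.000e-04 -1.800e-03]]
plate [[ 0.57862754 -0.17210048  0.018     ]] corner [[ 0.6345289 -0.0145728  0.018    ]] stage [[0.50835278 0.37035961 0.04      ]
 [0.50824005 0.23490214 0.04      ]]
[ 0.5788524  -0.09493689  0.018     ] [0.5083035  0.29682047 0.04      ]
```

View pics/o1.png

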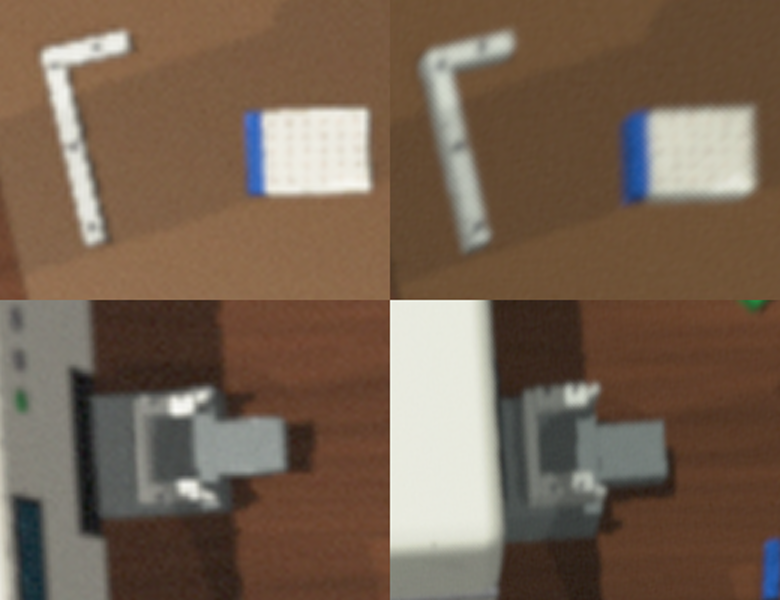

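The chosen plate is confirmed: white with seeds, blue end toward the long leg, at about (308,150) in the crop. The stop is an L with its inner corner near (68,68). The tongue points right, from (210,445) to (285,445). Next I'll measure them by segmentation.

```bash
cat > meas.py <<'E'
from h import *
S=.0005
def comp(m,seed):
    n,l,st,_=cv2.connectedComponentsWithStats(m.astype(np.uint8)); v=l[seed[1],seed[0]]
    return (l==v) if v else None
def rect(m,x1,y1):
    "min rect: centre world, long side, short side, direction of long axis (deg, towards +y half), "
    p=np.argwhere(m).astype(np.float32); w=np.c_[x1-p[:,0]*S,y1-p[:,1]*S].astype(np.float32)*1000
    (cx,cy),(a,b),an=cv2.minAreaRect(w)
    if a<b: a,b,an=b,a,an+90
    an=np.deg2rad(an); d=np.array([np.cos(an),np.sin(an)]); d*=np.sign(d[1])
    return np.array([cx,cy]),a,b,np.degrees(np.arctan2(d[1],d[0]))
def plate(c,z,cx,cy,w=.16):
    x1,y1=cx+w/2,cy+w/2; n=int(w/S); o=ortho(c,z,x1,y1,n,n,S)
    g=cv2.GaussianBlur(o,(0,0),2).astype(int); B,G,R=g[...,0],g[...,1],g[...,2]
    m=((R>120)&(B>110))|((B>R+40)); m=cv2.morphologyEx(m.astype(np.uint8),cv2.MORPH_OPEN,np.ones((9,9)))
    m=cv2.morphologyEx(m,cv2.MORPH_CLOSE,np.ones((9,9)))
    m=comp(m,(n//2,n//2)); return rect(m,x1,y1),m,o
E
python3 - <<'E'
from meas import *
import pickle
T=pickle.load(open('top0.pkl','rb')); D=pickle.load(open('side0.pkl','rb'))
vis=[]
for nm,c in(('top',T),('side',D)):
    r,m,o=plate(c,.018,.579,-.172); print(nm,'plate',[np.round(v,1) for v in r])
    # stop legs
    x1,y1=.68,.04; o=ortho(c,.018,x1,y1,160,320,S); o=ortho(c,.018,x1,y1,200,340,S)
    g=cv2.GaussianBlur(o,(0,0),1.5); m=(g.min(-1)>105).astype(np.uint8)
    n,l,st,ce=cv2.connectedComponentsWithStats(m); k=1+np.argmax(st[1:,4]); m=l==k
    p=np.argwhere(m); w=np.c_[x1-p[:,0]*S,y1-p[:,1]*S]*1000
    print('  stop comp',st[k],'xrange',w[:,0].min(),w[:,0].max(),'y',w[:,1].min(),w[:,1].max())
    L=w[(w[:,0]<615)]; rl=cv2.minAreaRect(L.astype(np.float32)); vx,vy,px,py=cv2.fitLine(L.astype(np.float32),cv2.DIST_L2,0,.01,.01).ravel()
    u=np.array([vx,vy])*-np.sign(vx); nrm=np.array([-u[1],u[0]]); nrm*=np.sign(nrm[1])  # u = corner +y , nrm = corner +x
    s=(L-[px,py])@nrm; print('  long leg dir(corner x) deg',np.degrees(np.arctan2(nrm[1],nrm[0])),'width pct',np.percentile(s,[2,98]),'rect',rl)
    off=(w-[px,py])@nrm; al=(w-[px,py])@u
    q=(off<-12); print('  short leg al range',np.percentile(al[q],[3,50,97]),'off min',np.percentile(off,.5),'al max/min',np.percentile(al,[.5,99.5]))
    pin=np.array([px,py]); am=np.median(al[q])
    cor=pin+nrm*(-6)+u*(am+6); print('  corner est',cor)
    # tongue
    x1,y1=.56,.36; o=ortho(c,.030,x1,y1,320,220,S); g=cv2.GaussianBlur(o,(0,0),1.5).astype(int)
    cv2.imwrite(f'pics/t_{nm}.png',o)
    i,j=int((x1-.505)/S),int((y1-.24)/S); print('  tongue colour',g[i,j]); 
    m=(abs(g-g[i,j]).max(-1)<28); m=comp(cv2.morphologyEx(m.astype(np.uint8),cv2.MORPH_OPEN,np.ones((9,9))),(j,i))
    if m is not None: r=rect(m,x1,y1); print('  tongue',[np.round(v,1) for v in r]); o[m]=o[m]//2+[0,0,120]
    vis.append(o)
cv2.imwrite('pics/o2.png',cv2.resize(np.hstack(vis),None,fx=1.2,fy=1.2))
E
```

```text
top plate [array([ 578. , -170.2]), np.float64(83.5), np.float64(60.0), np.float64(91.7)]
  stop comp [   61    40   122   292 12228] xrange 514.5000000000001 660.0 y -51.0 9.500000000000002
  long leg dir(corner x) deg 103.22498 width pct [-8.01557572  7.86070153] rect ((565.8187255859375, -16.689367294311523), (103.73978424072266, 17.50609016418457), 13.050027847290039)
  short leg al range [-85.05915652 -76.75113308 -68.17363153] off min -52.24370813565362 al max/min [-85.34409595  49.97124264]
  corner est [635.94183487  -6.18241639]
  tongue colour [119 122 120]
  tongue [array([517.6, 241.4]), np.float64(25.7), np.float64(5.9), np.float64(7.5)]
side plate [array([ 576.8, -164.3]), np.float64(87.5), np.float64(61.0), np.float64(91.6)]
  stop comp [   50    43   127   290 13273] xrange 514.0 658.5000000000001 y -47.99999999999999 15.0
  long leg dir(corner x) deg 103.15005 width pct [-9.30134275  8.96220926] rect ((565.8992919921875, -11.380081176757812), (103.75114440917969, 20.2382755279541), 12.596573829650879)
  short leg al range [-83.43843762 -75.35905692 -66.91596538] off min -53.29106693149274 al max/min [-83.63676973  50.26767993]
  corner est [634.64796146  -1.43295278]
  tongue colour [43 50 57]
  tongue [array([470.4, 284.3]), np.float64(131.2), np.float64(34.4), np.float64(119.8)]
```

View pics/o2.png

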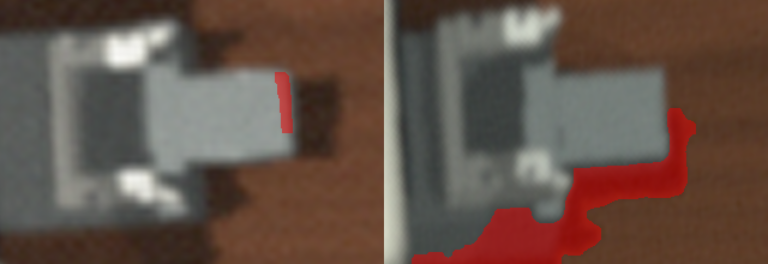

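Estimates after allowing for visible side faces, in mm: plate centre (579.5, -169), yaw 91.7°. Stop corner (638, -5), x axis at 103.2°. The two cameras agree to about 2.5 mm, and the sizes fit. Moving now.

{"fn": "apply_moves", "kwargs": {"commands": [[85,5,20,-10,-3],[85,15,60,-31,-10],[85,25,105,-54,-17],[85,35,150,-78,-24],[85,45,195,-101,-32],[85,60,240,-124,-40],[85,75,285,-148,-48],[85,90,330,-171,-56],[85,100,375,-194,-62],[85,110,420,-218,-67]], "squeeze": 20}}

```text
t: 1.1
tool_pos: [0.5522, -0.2294, 0.2971]
orientation: [0.707, -0.011, 0.707, 0.011]
force: [0.3, -0.4, -0.9]
finger_gap: 0.0849
```

```bash
cat > d.py <<'E'
import sys; from h import *; from cell import monitor
# usage: d.py x y z(TCP, mm) yaw_of_tool_z(deg) -> move in tool axes
def go(x,y,z,yaw):
    s=monitor.sense(); R=tool(s); d=np.array([x,y,z])-s['tool_pos']*1000
    a=np.degrees(np.arctan2(R[1,2],R[0,2]))
    print('t %.2f'%s['t'],'pos',(s['tool_pos']*1000).round(1),'zyaw %.2f'%a,'F',s['force'].round(1),'gap %.1f'%(s['finger_gap']*1000),'ty',R[:2,1].round(3),'tz',R[:2,2].round(3))
    print('move',(R.T@d).round(1),'turn %.2f'%(-((yaw-a+180)%360-180)))
go(*map(float,sys.argv[1:5]))
E
python3 d.py 580.2 -194.3 250 1.7
```

```text
t 1.10 pos [ 552.2 -229.4  297.1] zyaw 1.83 F [ 0.3 -0.4 -0.9] gap 84.9 ty [-0.032  0.999] tz [0.999 0.032]
move [47.1 34.2 29.2] turn 0.13
```

{"fn": "apply_moves", "kwargs": {"commands": [[75,15,17,15,0],[72,40,34.2,29.2,0],[72,65,34.2,29.2,0],[72,85,34.2,29.2,0],[72,100,34.2,29.2,0],[72,107,34.2,29.2,0],[70,107,34.2,29.2,0]]}}

```text
t: 1.8
tool_pos: [0.5794, -0.1961, 0.1901]
orientation: [0.706, -0.01, 0.708, 0.01]
force: [-0.3, 0.0, 0.5]
finger_gap: 0.0703
```

```bash
cat > look.py <<'E'
import sys; from h import *; from cell import optics
# look.py name z : crops of top & side around world x,y
n,x,y,w=sys.argv[1],*map(float,sys.argv[2:5]); out=[]
for k in('top','side'):
    c=optics.read_camera(k); uv=cv2.projectPoints(np.array([[x,y,.02]]),cv2.Rodrigues(c['R'])[0],c['t'],K(c),np.float64(c['distortion']))[0].ravel()
    o=cv2.getRectSubPix(c['frame'],(int(w),int(w)),tuple(map(float,uv))); out.append(cv2.resize(o,(400,400),interpolation=cv2.INTER_CUBIC))
    import pickle; pickle.dump(c,open(f'{k}_{n}.pkl','wb'))
cv2.imwrite(f'pics/{n}.png',np.hstack(out))
E
python3 look.py g1 .58 -.17 110; python3 d.py 580.2 -194.3 180 1.7
```

```text
t 1.90 pos [ 580.2 -196.2  191.9] zyaw 1.60 F [ 0.5 -0.3  1.1] gap 69.8 ty [-0.028  1.   ] tz [1.    0.028]
move [11.9  1.9  0. ] turn -0.10
```

View pics/g1.png

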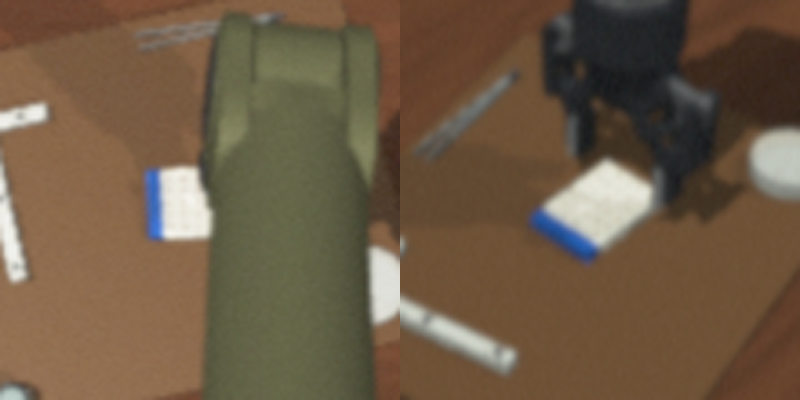

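The fingers straddle the plain end (side crop: tips at about (575,150) and (660,200), blue end at (565,240)). Now lowering gently and watching the force.

{"fn": "apply_moves", "kwargs": {"commands": [[66,3,1,0,0],[64,6,1.5,0,0],[64,8,1.5,0,0],[64,10,1.5,0,0],[64,10,1.5,0,0]]}}

```text
t: 2.4
tool_pos: [0.5796, -0.1944, 0.1808]
orientation: [0.707, -0.01, 0.707, 0.01]
force: [-1.2, -0.2, 0.2]
finger_gap: 0.0642
```

{"fn": "apply_moves", "kwargs": {"commands": [[64,1,0,0,0],[64,2,0,0,0],[64,3,0,0,0],[64,3,0,0,0]]}}

```text
t: 2.8
tool_pos: [0.5798, -0.1944, 0.1779]
orientation: [0.707, -0.01, 0.707, 0.01]
force: [-0.3, 0.2, -0.2]
finger_gap: 0.0639
```

```bash
python3 look.py g2 .58 -.19 80; python3 d.py 580.2 -194.3 180 1.7
```

```text
t 2.90 pos [ 579.8 -194.4  178. ] zyaw 1.63 F [ 0.5 -0.9  0.1] gap 64.3 ty [-0.028  1.   ] tz [1.    0.028]
move [-2.   0.1  0.4] turn -0.07
```

View pics/g2.png

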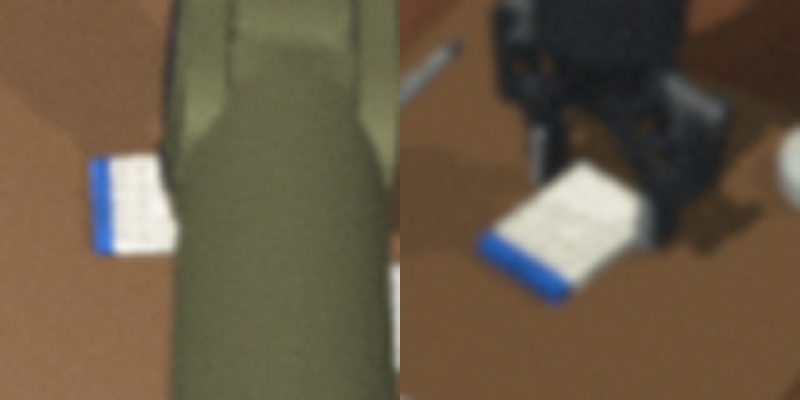

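Tips are beside the plain end (left tip (540,165), right tip (650,235)). No contact force yet. Closing.

{"fn": "apply_moves", "kwargs": {"commands": [[58,0,0,0,0],[54,0,0,0,0],[50,0,0,0,0],[48,0,0,0,0],[48,0,0,0,0],[48,0,0,0,0]], "squeeze": 25}}

```text
t: 3.5
tool_pos: [0.58, -0.1945, 0.1784]
orientation: [0.707, -0.01, 0.707, 0.01]
force: [0.4, -0.1, 3.8]
finger_gap: 0.0529
```

{"fn": "apply_moves", "kwargs": {"commands": [[48,-2,0,0,0],[48,-5,0,0,0],[48,-8,0,0,0],[48,-8,0,0,0]]}}

```text
t: 3.9
tool_pos: [0.5799, -0.1945, 0.1864]
orientation: [0.707, -0.01, 0.707, 0.01]
force: [0.1, -0.6, -0.7]
finger_gap: 0.0533
```

```bash
python3 d.py 618 -92.1 186 13.2
```

```text
t 3.90 pos [ 579.9 -194.5  186.4] zyaw 1.62 F [ 0.1 -0.6 -0.7] gap 53.3 ty [-0.028  1.   ] tz [1.    0.028]
move [  0.4 101.3  40.9] turn -11.58
```

{"fn": "apply_moves", "kwargs": {"commands": [[48,0,8,3,-1],[48,0,22,9,-2.5],[48,0,38,15,-4.3],[48,0,54,22,-6.2],[48,0,70,28,-8],[48,0,84,34,-9.6],[48,0,95,38,-11],[48,0,101,41,-11.6],[48,0,101,41,-11.6]]}}

```text
t: 4.8
tool_pos: [0.6183, -0.0911, 0.1861]
orientation: [0.702, -0.082, 0.702, 0.082]
force: [-0.3, -0.3, -0.3]
finger_gap: 0.0533
```

```bash
python3 look.py g3 .61 -.05 90; python3 d.py 626.3 -74.8 186 13.2
```

```text
t 4.90 pos [617.8 -93.1 185.9] zyaw 13.18 F [-0.1 -0.4 -0.2] gap 53.5 ty [-0.228  0.974] tz [0.974 0.228]
move [-0.1 15.8 12.4] turn -0.02
```

View pics/g3.png

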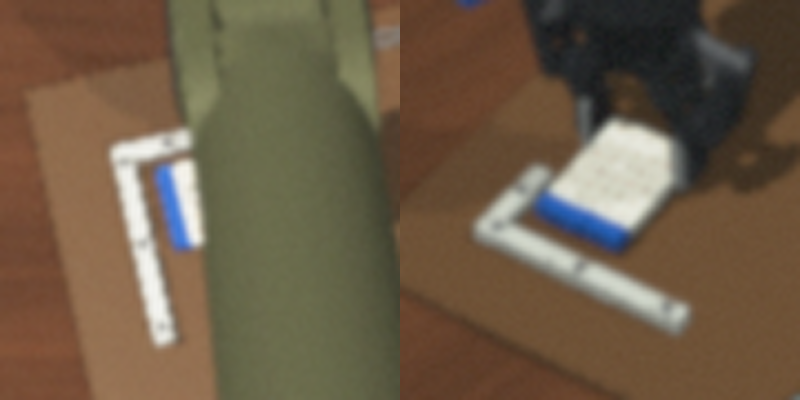

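{"fn": "apply_moves", "kwargs": {"commands": [[48,3,2,2,0],[48,6,5,4,0],[48,7.5,8,6,0],[48,7.5,10,7.5,0],[48,7.5,11,8.5,0],[48,7.5,11,9,0],[48,7.5,11,9,0]]}}

```text
t: 5.6
tool_pos: [0.6242, -0.0794, 0.1785]
orientation: [0.702, -0.081, 0.702, 0.082]
force: [0.3, -0.3, 0.1]
finger_gap: 0.0533
```

Now creep along tool z towards the short leg.

{"fn": "apply_moves", "kwargs": {"commands": [[48,0,0,0.7,0],[48,0,0,1.4,0],[48,0,0,2,0],[48,0,0,2.5,0],[48,0,0,2.5,0]]}}

```text
t: 6.1
tool_pos: [0.6259, -0.0792, 0.1785]
orientation: [0.702, -0.082, 0.703, 0.081]
force: [-6.2, -1.0, 4.3]
finger_gap: 0.0531
```

{"fn": "apply_moves", "kwargs": {"commands": [[48,0,1,-0.3,0],[48,0,2,-0.3,0],[48,0,3,-0.3,0],[48,0,4,-0.3,0],[48,0,4,-0.3,0]]}}

```text
t: 6.6
tool_pos: [0.6252, -0.0772, 0.1785]
orientation: [0.702, -0.082, 0.703, 0.08]
force: [-3.2, -4.5, 1.9]
finger_gap: 0.0533
```

{"fn": "apply_moves", "kwargs": {"commands": [[48,0,0.7,0,0],[48,0,1.4,0,0],[48,0,2,0,0],[48,0,2,0,0]]}}

```text
t: 7.0
tool_pos: [0.6248, -0.0758, 0.1784]
orientation: [0.702, -0.082, 0.703, 0.079]
force: [-3.3, -5.7, 1.3]
finger_gap: 0.0533
```

```bash
python3 look.py g4 .61 -.05 80; python3 d.py 626.3 -74.8 186 13.2
```

```text
t 7.10 pos [624.8 -75.8 178.4] zyaw 13.11 F [-3.2 -6.   1. ] gap 53.4 ty [-0.227  0.974] tz [0.974 0.227]
move [-7.6  0.6  1.7] turn -0.09
```

View pics/g4.png

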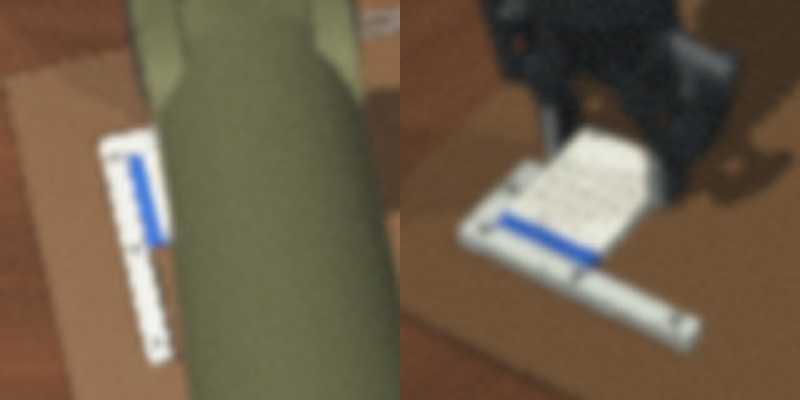

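{"fn": "apply_moves", "kwargs": {"commands": [[48,0,1,0,0],[48,0,2,0,0],[48,0,2,0,0]]}}

```text
t: 7.4
tool_pos: [0.6245, -0.0754, 0.1784]
orientation: [0.703, -0.082, 0.703, 0.078]
force: [-1.9, -7.2, 0.9]
finger_gap: 0.0532
```

```bash
python3 - <<'E'
from cell import monitor
s=monitor.sense(); print(s['tool_pos'],s['force'],s['torque'],s['finger_gap'])
E
```

```text
[ 0.62454687 -0.07537095  0.17843724] [-1.92040462 -7.21315287  0.90317141] [-1.75874249  0.4047838  -0.01577276] 0.0531577484336173
```

{"fn": "apply_moves", "kwargs": {"commands": [[48,0,-1,0,0],[48,0,-2,0,0],[48,0,-2,0,0],[53,0,-2,0,0],[57,0,-2,0,0],[60,0,-2,0,0],[60,0,-2,0,0],[60,0,-2,0,0]]}}

```text
t: 8.2
tool_pos: [0.6253, -0.0724, 0.1787]
orientation: [0.703, -0.082, 0.702, 0.082]
force: [0.7, -0.0, -0.5]
finger_gap: 0.0602
```

```bash
python3 look.py g5 .60 -.03 50; python3 d.py 626.3 -74.8 186 13.2
python3 - <<'E'
from h import *
import pickle
# corner-frame orthos, x right... rotate so corner x is up
o=[]
for k in('top','side'):
    c=pickle.load(open(f'{k}_g5.pkl','rb'))
    a=np.deg2rad(103.2); ex=np.array([np.cos(a),np.sin(a)]); ey=np.array([-ex[1],ex[0]])
    C=np.array([.6378,-.0053]); q,r=np.meshgrid(np.arange(-20,60,.2),np.arange(20,-60,-.2))
    P=C+(r[...,None]*ex+q[...,None]*ey)/1000; P=np.dstack([P,np.full(r.shape,.018)]).reshape(-1,3)
    uv=cv2.projectPoints(P,cv2.Rodrigues(c['R'])[0],c['t'],K(c),np.float64(c['distortion']))[0].reshape(*r.shape,2).astype(np.float32)
    o.append(cv2.remap(c['frame'],uv[...,0],uv[...,1],cv2.INTER_CUBIC))
cv2.imwrite('pics/o5.png',np.hstack(o))
E
```

```text
t 8.30 pos [625.2 -72.8 178.7] zyaw 13.26 F [ 0.1 -0.3 -0.3] gap 60.0 ty [-0.229  0.973] tz [0.973 0.229]
move [-7.3 -2.3  0.7] turn 0.06
```

View pics/o5.png

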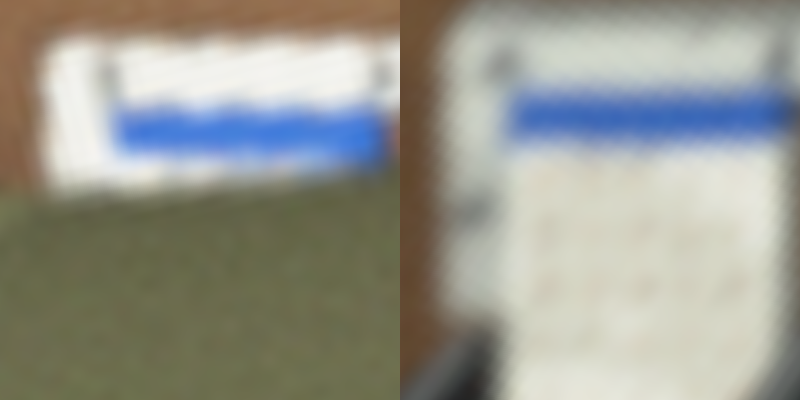

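```bash
python3 - <<'E'
from h import *
import pickle
for k in('top','side'):
    c=pickle.load(open(f'{k}_g5.pkl','rb')); a=np.deg2rad(103.2); ex=np.array([np.cos(a),np.sin(a)]); ey=np.array([-ex[1],ex[0]])
    o=ortho(c,.018,.68,.05,480,720,.00025).astype(int)  # rows: -x
    B,G,R=o[...,0],o[...,1],o[...,2]
    w=np.dstack([.68-np.mgrid[:720,:480][0]*.00025,.05-np.mgrid[:720,:480][1]*.00025])
    C=np.array([.6378,-.0053]); x=((w-C)@ex)*1000; y=((w-C)@ey)*1000
    m=(B-R>60)&(abs(y-27)<45)&(abs(x+6)<20)
    xb=[];xl=[]
    for lo in range(4,50,4):
        s=m&(y>=lo)&(y<lo+4); 
        if s.sum()>20: xb.append((lo+2,np.percentile(x[s],97),x[s].mean()))
    xb=np.array(xb); p=np.polyfit(xb[:,0],xb[:,1],1); p2=np.polyfit(xb[:,0],xb[:,2],1)
    wh=(o.min(-1)>105)&(abs(x)<25)
    for lo in list(range(-10,118,4)):
        s=wh&(y>=lo)&(y<lo+4)&(x>0); 
        if s.sum()>20: xl.append((lo+2,np.percentile(x[s],97)))
    xl=np.array(xl); q=np.polyfit(xl[:,0],xl[:,1],1)
    print(k,'blue front: slope deg',np.degrees(p[0]),np.degrees(p2[0]),'at y27',np.polyval(p,27),'centre',np.polyval(p2,27),'yrange',np.percentile(y[m],[1,99]),'leg outer slope',np.degrees(q[0]),'at 27',np.polyval(q,27))
E
```

```text
top blue front: slope deg 0.19773495302274224 -1.1627807717998626 at y27 -2.1320548938788138 centre -6.7423328753916865 yrange [ 3.67100722 55.65983647] leg outer slope 0.25665159321403663 at 27 13.576697043598989
side blue front: slope deg 0.02602708001817018 -0.17765929991139282 at y27 0.8446933767041047 centre -3.3797223431627317 yrange [ 3.07074066 56.01942618] leg outer slope 0.17272857261751323 at 27 19.182304171816604
```

```bash
python3 - <<'E'
from h import *
import pickle
from scipy.ndimage import gaussian_filter1d
for k in('top','side'):
    c=pickle.load(open(f'{k}0.pkl','rb')); x1,y1=.56,.36; s=.00025
    o=ortho(c,.030,x1,y1,560,480,s).astype(float); g=o[...,0]-0.5*o[...,2]   # blue vs wood
    g=gaussian_filter1d(g,3,axis=0)
    rows=[]
    for yy in np.arange(.246,.276,.003):
        j=int((y1-yy)/s); p=g[:,j-3:j+4].mean(1); d=np.gradient(p); i0=int((x1-.508)/s)
        a=np.argmax(d[i0-130:i0-30])+i0-130; b=np.argmin(d[i0+30:i0+130])+i0+30
        rows.append((yy*1000,(x1-a*s)*1000,(x1-b*s)*1000))
    r=np.array(rows); print(k); print(r.round(1))
    for q in(1,2):
        f=np.polyfit(r[:,0],r[:,q],1); print(' slope deg',np.degrees(f[0]),'x at y=260',np.polyval(f,260),'resid',np.std(r[:,q]-np.polyval(f,r[:,0])))
    # tongue end
    gg=gaussian_filter1d(o[...,0]-0.5*o[...,2],3,axis=1)
    for xx in np.arange(.496,.522,.006):
        i=int((x1-xx)/s); p=gg[i-3:i+4].mean(0); d=np.gradient(p); j0=int((y1-.255)/s); print(' end x',round(xx*1000),'y',round((y1-(np.argmin(d[j0:])+j0)*s)*1000,1))
o=[]
for k in('top','side'):
    c=pickle.load(open(f'{k}0.pkl','rb')); o.append(ortho(c,.030,.56,.36,560,480,.00025)[::1,::1])
cv2.imwrite('pics/o6.png',cv2.resize(np.hstack(o),(800,343)))
E
```

```text
top
[[246.  531.8 494.8]
 [249.  531.8 492.8]
 [252.  531.5 492.5]
 [255.  531.8 492.3]
 [258.  532.  492.5]
 [261.  531.8 492.3]
 [264.  531.8 492.3]
 [267.  532.  492.5]
 [270.  529.5 492.3]
 [273.  529.2 492.5]
 [276.  529.2 492.8]]
 slope deg -4.904865973468148 x at y=260 531.1992424242425 resid 0.7410275978844564
 slope deg -1.9966711042434755 x at y=260 492.6939393939394 resid 0.5997589047289172
 end x 496 y 237.0
 end x 502 y 237.0
 end x 508 y 237.5
 end x 514 y 238.0
 end x 520 y 237.8
side
[[246.  531.8 488.8]
 [249.  531.5 488.8]
 [252.  531.  492.5]
 [255.  530.8 486.8]
 [258.  531.  493.8]
 [261.  531.  489.8]
 [264.  530.2 489.8]
 [267.  530.8 490. ]
 [270.  530.5 487.5]
 [273.  529.5 493. ]
 [276.  529.8 487.3]]
 slope deg -3.515877379211473 x at y=260 530.7659090909091 resid 0.28194645174729877
 slope deg -0.5208707228459281 x at y=260 489.80454545454563 resid 2.2642569430460453
 end x 496 y 240.7
 end x 502 y 240.5
 end x 508 y 242.0
 end x 514 y 242.7
 end x 520 y 242.7
```

View pics/o6.png

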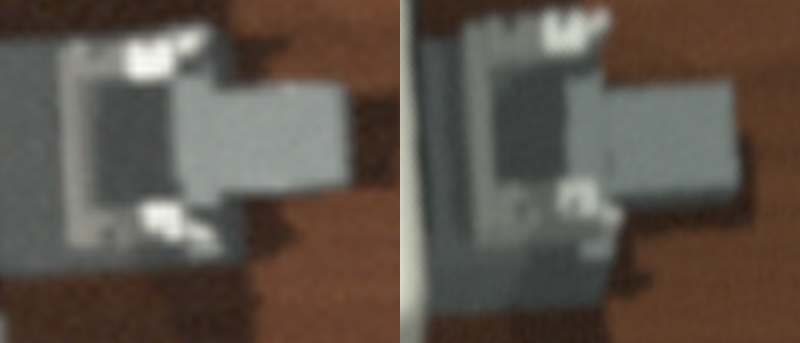

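```bash
python3 - <<'E'
from h import *
import pickle
for k in('top','side'):
    c=pickle.load(open(f'{k}0.pkl','rb')); g=cv2.cvtColor(c['frame'],cv2.COLOR_BGR2GRAY)
    L=cv2.createLineSegmentDetector(0).detect(g)[0].reshape(-1,4)
    for s in L:
        ok=(s[0]<190 and 175<s[1]<310) if k=='top' else (s[0]<200 and s[1]>240)
        n=np.hypot(s[2]-s[0],s[3]-s[1])
        if ok and n>22:
            P=back(c,s.reshape(2,2),.183)*1000; d=P[1]-P[0]; Q=back(c,s.reshape(2,2),.03)*1000
            print(k,s.round(0),'z183',P[:,:2].round(0).tolist(),'ang %.1f'%(np.degrees(np.arctan2(d[1],d[0]))%90))
E
python3 d.py 626.3 -74.8 186 13.2
```

```text
top [ 14. 194.  11. 297.] z183 [[617.0, 611.0], [359.0, 594.0]] ang 3.9
top [155. 228. 128. 231.] z183 [[529.0, 243.0], [523.0, 310.0]] ang 4.8
top [102. 185.  17. 191.] z183 [[641.0, 384.0], [626.0, 605.0]] ang 3.9
top [ 14. 300. 123. 295.] z183 [[351.0, 584.0], [366.0, 313.0]] ang 3.2
top [105. 293. 104. 188.] z183 [[370.0, 358.0], [632.0, 377.0]] ang 4.2
top [126. 198. 101. 184.] z183 [[606.0, 321.0], [644.0, 387.0]] ang 60.5
top [ 72. 211.  71. 271.] z183 [[575.0, 457.0], [424.0, 446.0]] ang 3.9
top [ 31. 273.  33. 212.] z183 [[418.0, 548.0], [572.0, 558.0]] ang 3.8
top [122. 262. 122. 224.] z183 [[446.0, 320.0], [539.0, 326.0]] ang 3.6
top [ 33. 211.  71. 209.] z183 [[573.0, 557.0], [579.0, 460.0]] ang 3.7
top [ 69. 272.  33. 274.] z183 [[421.0, 451.0], [415.0, 542.0]] ang 3.9
top [128. 296. 128. 266.] z183 [[364.0, 301.0], [437.0, 306.0]] ang 3.5
top [114. 256. 114. 283.] z183 [[461.0, 342.0], [394.0, 338.0]] ang 3.7
top [128. 223. 127. 197.] z183 [[542.0, 312.0], [609.0, 317.0]] ang 4.3
top [ 36. 225.  69. 223.] z183 [[538.0, 547.0], [544.0, 460.0]] ang 4.1
top [ 69. 226.  36.
[... 2474 characters left out ...]
320.] z183 [[544.0, 489.0], [547.0, 460.0]] ang 4.6
side [123. 322. 145. 344.] z183 [[437.0, 352.0], [384.0, 349.0]] ang 3.8
side [195. 378. 158. 419.] z183 [[295.0, 327.0], [287.0, 389.0]] ang 8.1
side [106. 418. 150. 378.] z183 [[333.0, 435.0], [337.0, 370.0]] ang 3.8
side [119. 284. 137. 301.] z183 [[502.0, 323.0], [454.0, 319.0]] ang 4.7
side [146. 359. 171. 337.] z183 [[364.0, 359.0], [367.0, 316.0]] ang 3.9
side [174. 336. 193. 355.] z183 [[365.0, 313.0], [322.0, 309.0]] ang 4.6
side [151. 381. 111. 418.] z183 [[333.0, 370.0], [329.0, 431.0]] ang 3.7
t 8.30 pos [625.2 -72.8 178.7] zyaw 13.26 F [ 0.1 -0.3 -0.3] gap 60.0 ty [-0.229  0.973] tz [0.973 0.229]
move [-7.3 -2.3  0.7] turn 0.06
```

Reader axis is at 93.8° (consistent across both cameras), and the tongue centreline is near x=512 at y=255. In the side ortho the plate sits flush against both legs, with the blue strip at (645,115) and slopes under about 0.3°. The top view's strip centre gave -1.2°, within tolerance. I'll regrip, press once more lightly and hold.

{"fn": "apply_moves", "kwargs": {"commands": [[60,0,-2,0,0],[54,0,-3,0,0],[48,0,-3,0,0],[48,0,-3,0,0],[48,0,-3,0.3,0],[48,0,-2,0.5,0],[48,0,-1,0.5,0],[48,0,-1,0.5,0],[48,0,-1,0.5,0],[48,0,-1,0.5,0]], "squeeze": 30}}

```text
t: 9.3
tool_pos: [0.625, -0.0759, 0.1787]
orientation: [0.702, -0.082, 0.703, 0.08]
force: [-5.7, -3.1, 5.6]
finger_gap: 0.0529
```

```bash
python3 d.py 626.3 -74.8 186 13.2
```

```text
t 9.30 pos [625.  -75.9 178.7] zyaw 13.17 F [-5.7 -3.1  5.6] gap 52.9 ty [-0.228  0.974] tz [0.974 0.228]
move [-7.3  0.8  1.5] turn -0.03
```

{"fn": "apply_moves", "kwargs": {"commands": [[48,-1,-1.5,-0.5,0],[48,-5,-2,-1,0],[48,-20,-2,-1,0],[48,-40,-2,-1,0],[48,-58,-2,-1,0],[48,-65,-2,-1,0],[48,-65,-2,-1,0]]}}

```text
t: 10.0
tool_pos: [0.6261, -0.0759, 0.2458]
orientation: [0.704, -0.082, 0.701, 0.081]
force: [0.6, 0.3, -0.3]
finger_gap: 0.0531
```

```bash
python3 d.py 515.8 202 243 3.8
```

```text
t 10.00 pos [626.1 -75.9 245.8] zyaw 13.24 F [ 0.6  0.3 -0.3] gap 53.1 ty [-0.229  0.973] tz [0.973 0.229]
move [  2.1 295.8 -43.7] turn 9.44
```

{"fn": "apply_moves", "kwargs": {"commands": [[48,0,12,-2,0.5],[48,0,38,-6,1.3],[48,0,75,-11,2.5],[48,0,115,-17,3.8],[48,0,155,-23,5],[48,0,195,-29,6.3],[48,0,232,-34,7.5],[48,0,264,-39,8.5],[48,0,286,-42,9.2],[48,0,296,-43.7,9.44]]}}

```text
t: 11.0
tool_pos: [0.5125, 0.2052, 0.2427]
orientation: [0.706, -0.025, 0.707, 0.025]
force: [-0.3, -0.4, -0.8]
finger_gap: 0.0531
```

{"fn": "apply_moves", "kwargs": {"commands": [[48,5,0,0,0],[48,15,0,0,0],[48,24,0,0,0]]}}

```text
t: 11.3
tool_pos: [0.5153, 0.2, 0.2181]
orientation: [0.706, -0.023, 0.707, 0.022]
force: [0.2, 0.3, -0.2]
finger_gap: 0.0532
```

```bash
python3 look.py g7 .51 .27 70; python3 d.py 515.8 202 202 3.8
```

```text
t 11.40 pos [514.6 200.  217.2] zyaw 3.65 F [-0.7 -0.6 -0.3] gap 53.0 ty [-0.064  0.998] tz [0.998 0.064]
move [15.2  2.   1.4] turn -0.15
```

View pics/g7.png

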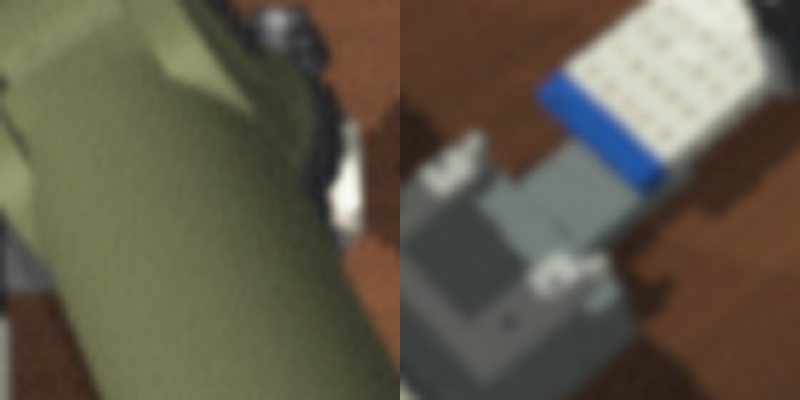

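The plate is over the tongue, lengthways, blue end first (side crop: blue strip (545,90)–(655,185), lips at (450,165) and (560,275)). Lowering almost to the bed and measuring the relative lateral offset in the side camera.

{"fn": "apply_moves", "kwargs": {"commands": [[48,5,1,0.7,-0.1],[48,11,2,1.4,-0.15],[48,15,2,1.4,-0.15],[48,15,2,1.4,-0.15],[48,15,2,1.4,-0.15]]}}

```text
t: 11.9
tool_pos: [0.5161, 0.204, 0.2045]
orientation: [0.707, -0.024, 0.707, 0.024]
force: [-0.4, 0.0, 0.2]
finger_gap: 0.0531
```

```bash
cat > lat.py <<'E'
from h import *
from cell import optics
from scipy.ndimage import gaussian_filter1d
import pickle
a=np.deg2rad(93.8); ex=np.array([np.cos(a),np.sin(a)]); ey=np.array([-ex[1],ex[0]]); O=np.array([.5124,.255])  # provisional tongue midline, x_r~-72
def frame(c,z,xs,ys):
    q,r=np.meshgrid(ys,xs); P=O+(r[...,None]*ex+q[...,None]*ey)/1000; P=np.dstack([P,np.full(r.shape,z)]).reshape(-1,3)
    uv=cv2.projectPoints(P,cv2.Rodrigues(c['R'])[0],c['t'],K(c),np.float64(c['distortion']))[0].reshape(*r.shape,2).astype(np.float32)
    return cv2.remap(c['frame'],uv[...,0],uv[...,1],cv2.INTER_CUBIC).astype(float)
ys=np.arange(-50,50,.25)
c0=pickle.load(open('side0.pkl','rb')); c=optics.read_camera('side'); cv2.imwrite('pics/lat.png',c['frame'])
o=frame(c0,.030,np.arange(-10,10,.25),ys); p=gaussian_filter1d((o[...,0]-.5*o[...,2]).mean(0),2); d=np.gradient(p)
i=np.argmax(d[80:180])+80; j=np.argmin(d[220:320])+220; print('tongue edges y_r',ys[i],ys[j],d[i].round(1),d[j].round(1))
o=frame(c,.041,np.arange(-70,40,.25),ys); m=(o[...,0]-o[...,2]>70)
n,l,st,_=cv2.connectedComponentsWithStats(m.astype(np.uint8)); k=1+np.argmax(st[1:,4]); m=l==k
w=np.argwhere(m); x=-70+w[:,0]*.25; y=-50+w[:,1]*.25
print('blue x',np.percentile(x,[1,50,99]),'y',np.percentile(y,[1,50,99]),'n',len(w))
f=[(yy,x[abs(y-yy)<1].max()) for yy in range(-20,22,4) if (abs(y-yy)<1).any()]; print('front slope deg',np.degrees(np.polyfit(*zip(*f),1)[0]))
xm=np.median(x); r=o[int((xm-3+70)/.25):int((xm+3+70)/.25)]; p=gaussian_filter1d((r[...,0]-r[...,2]).mean(0),2); d=np.gradient(p)
i=np.argmax(d);j=np.argmin(d); print('blue edges y_r',ys[i],ys[j])
E
python3 lat.py; python3 d.py 515.8 202 202 3.8
```

```text
tongue edges y_r -19.0 18.25 2.8 -1.5
blue x [ 6.25 11.5  16.75] y [-28.    -0.75  26.25] n 9385
front slope deg -0.7161972439135258
blue edges y_r -30.25 30.75
t 11.95 pos [516.2 204.1 204.7] zyaw 3.94 F [ 0.7  0.5 -0.1] gap 53.2 ty [-0.069  0.998] tz [0.998 0.069]
move [ 2.7 -2.1 -0.5] turn 0.14
```

Relative lateral offset is under 1 mm and the yaw is fine. I'm lowering it close to the bed and starting to slide it in.

{"fn": "apply_moves", "kwargs": {"commands": [[48,2,0,0,0],[48,3.5,0,0,0],[48,3.5,3,0,0],[48,3.5,6,0,0],[48,3.5,9,0,0],[48,3.5,12,0,0],[48,3.5,14,0,0],[48,3.5,14,0,0]]}}

```text
t: 12.75
tool_pos: [0.5151, 0.2185, 0.2011]
orientation: [0.707, -0.024, 0.707, 0.025]
force: [-0.4, 0.1, -0.7]
finger_gap: 0.0531
```

{"fn": "apply_moves", "kwargs": {"commands": [[48,0,2,0,0],[48,0,4,0,0],[48,0,6,0,0],[48,0,8,0,0],[48,0,10,0,0],[48,0,10,0,0]]}}

```text
t: 13.35
tool_pos: [0.5144, 0.2284, 0.2011]
orientation: [0.707, -0.024, 0.707, 0.025]
force: [0.2, -0.2, -1.5]
finger_gap: 0.0535
```

{"fn": "apply_moves", "kwargs": {"commands": [[48,0,2,0,0],[48,0,5,0,0],[48,0,8,0,0],[48,0,11,0,0],[48,0,14,0,0],[48,0,16,0,0],[48,0,18,0,0],[48,0,20,0,0],[48,0,20,0,0]]}}

```text
t: 14.25
tool_pos: [0.513, 0.2482, 0.201]
orientation: [0.707, -0.024, 0.707, 0.024]
force: [0.4, 0.3, -0.0]
finger_gap: 0.0527
```

```bash
python3 lat.py|tail -3; python3 d.py 515.8 202 202 3.8
```

```text
tongue edges y_r -19.0 18.25 2.8 -1.5
t 14.30 pos [513.1 248.  201. ] zyaw 3.95 F [-0.4  0.2 -1.7] gap 53.2 ty [-0.069  0.998] tz [0.998 0.069]
move [ -1.  -46.1  -0.4] turn 0.15Traceback (most recent call last):
  File "lat.py", line 15, in <module>
    n,l,st,_=cv2.connectedComponentsWithStats(m.astype(np.uint8)); k=1+np.argmax(st[1:,4]); m=l==k
                                                                       ~~~~~~~~~^^^^^^^^^^
    return _wrapfunc(a, 'argmax', axis=axis, out=out, **kwds)
    return bound(*args, **kwds)
ValueError: attempt to get argmax of an empty sequence
```

No blue was found in that frame (shadowed or occluded), and the forces are about zero. Creeping on to the end stop.

{"fn": "apply_moves", "kwargs": {"commands": [[48,0,1.5,0,0],[48,0,3,0,0],[48,0,4.5,0,0],[48,0,6,0,0],[48,0,7,0,0],[48,0,8,0,0],[48,0,8,0,0]]}}

```text
t: 15.0
tool_pos: [0.5125, 0.2561, 0.201]
orientation: [0.707, -0.024, 0.707, 0.024]
force: [0.2, -0.5, -1.0]
finger_gap: 0.053
```

{"fn": "apply_moves", "kwargs": {"commands": [[48,0,1,0,0],[48,0,2,0,0],[48,0,3,0,0],[48,0,4,0,0],[48,0,4,0,0]]}}

```text
t: 15.5
tool_pos: [0.5122, 0.2601, 0.2011]
orientation: [0.707, -0.024, 0.707, 0.024]
force: [-0.1, -0.6, -0.2]
finger_gap: 0.0529
```

{"fn": "apply_moves", "kwargs": {"commands": [[48,0,1,0,0],[48,0,2,0,0],[48,0,3,0,0],[48,0,4,0,0],[48,0,4,0,0]]}}

```text
t: 16.0
tool_pos: [0.5122, 0.2626, 0.2007]
orientation: [0.706, -0.025, 0.707, 0.023]
force: [-0.8, -5.1, 0.4]
finger_gap: 0.0531
```

Contact with the end stop: 5 N at TCP y=262.6, against a predicted 262. Light press, lower to the bed, release.

{"fn": "apply_moves", "kwargs": {"commands": [[48,0.3,0.7,0,0],[48,0.5,1.4,0,0],[48,0.5,1.4,0,0]]}}

```text
t: 16.3
tool_pos: [0.5123, 0.263, 0.2007]
orientation: [0.706, -0.025, 0.707, 0.022]
force: [-2.0, -8.4, 5.9]
finger_gap: 0.0535
```

{"fn": "apply_moves", "kwargs": {"commands": [[52,0,0,0,0],[56,0,0,0,0],[60,0,0,0,0],[64,0,0,0,0],[66,0,0,0,0],[66,0,0,0,0]]}}

```text
t: 16.9
tool_pos: [0.5118, 0.2657, 0.2006]
orientation: [0.707, -0.024, 0.707, 0.025]
force: [-0.3, -0.3, -0.4]
finger_gap: 0.066
```

{"fn": "apply_moves", "kwargs": {"commands": [[66,-2,0,0,0],[66,-8,0,0,0],[66,-20,0,0,0],[66,-40,-5,0,0],[66,-65,-30,0,0],[66,-85,-70,0,0],[66,-100,-115,0,0],[66,-110,-165,0,0],[66,-120,-215,0,0],[66,-120,-260,0,0]]}}

```text
t: 17.9
tool_pos: [0.5302, 0.004, 0.3236]
orientation: [0.708, -0.025, 0.705, 0.024]
force: [0.3, -0.1, 0.5]
finger_gap: 0.0658
```

```bash
python3 look.py fin .51 .285 60; python3 - <<'E'
from h import *
import pickle
a=np.deg2rad(93.8); ex=np.array([np.cos(a),np.sin(a)]); ey=np.array([-ex[1],ex[0]]); O=np.array([.5124,.255])
for k in('top','side'):
    c=pickle.load(open(f'{k}_fin.pkl','rb')); o=ortho(c,.040,.58,.36,640,600,.00025).astype(int)
    w=np.dstack([.58-np.mgrid[:600,:640][0]*.00025,.36-np.mgrid[:600,:640][1]*.00025])-O; x=w@ex*1000-72; y=w@ey*1000
    B,R=o[...,0],o[...,2]
    m=(B>130)&(R>120)&(x<-45)&(x>-100)&(abs(y)<40)
    b=(B-R>50)&(x>-40)&(x<15)&(abs(y)<40)
    if m.any(): print(k,'plain part: x min',np.percentile(x[m],1).round(1),'y range',np.percentile(y[m],[1,99]).round(1))
    if b.any(): print(k,'blue x',np.percentile(x[b],[1,50,99]).round(1),'y',np.percentile(y[b],[1,50,99]).round(1),b.sum())
    z=c['z_map']; 
E
```

```text
top plain part: x min -87.5 y range [-28.8  27. ]
top blue x [-8.1 -5.2 -2.4] y [-19.8  -0.9  18.4] 3481
side plain part: x min -78.3 y range [-28.2  27.6]
side blue x [-5.9 -3.   0. ] y [-21.2  -2.7  14.8] 3349
```

View pics/fin.png

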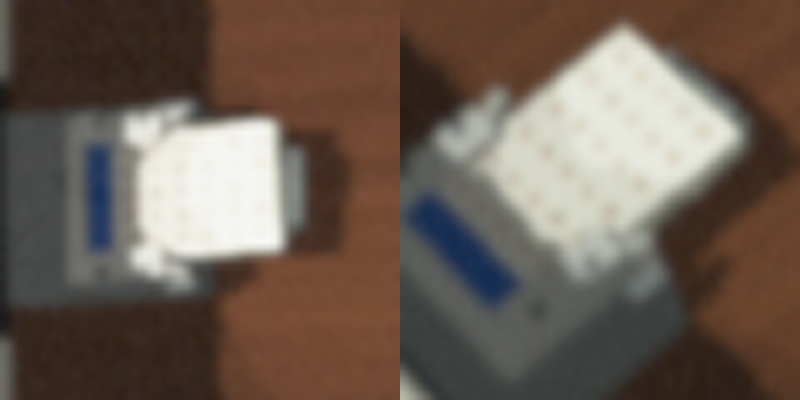

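```bash
python3 - <<'E'
from h import *
import pickle
from scipy.ndimage import gaussian_filter1d
a=np.deg2rad(93.8); ex=np.array([np.cos(a),np.sin(a)]); ey=np.array([-ex[1],ex[0]]); O=np.array([.5124,.255])
xs=np.arange(-60,-100,-.25)
for k in('top','side'):
    for n,z in((k+'_fin',.040),(k+'_fin',.030),(k+'0',.030)):
        c=pickle.load(open(n+'.pkl','rb')); q,r=np.meshgrid(np.arange(-24,24,.25),xs+72)
        P=O+(r[...,None]*ex+q[...,None]*ey)/1000; P=np.dstack([P,np.full(r.shape,z)]).reshape(-1,3)
        uv=cv2.projectPoints(P,cv2.Rodrigues(c['R'])[0],c['t'],K(c),np.float64(c['distortion']))[0].reshape(*r.shape,2).astype(np.float32)
        o=cv2.remap(c['frame'],uv[...,0],uv[...,1],cv2.INTER_CUBIC).astype(float)
        out=[]
        for lo in(36,66,96,126):
            p=gaussian_filter1d(o[:,lo:lo+30].mean((1,2)),3); d=np.gradient(p)
            loc=[i for i in range(2,len(d)-2) if d[i]==d[i-2:i+3].min() and d[i]<-1]; out.append([(float(xs[i]),round(d[i],1)) for i in loc])
        print(n,z,out)
E
```

```text
top_fin 0.04 [[(-80.75, np.float64(-6.1)), (-91.75, np.float64(-3.7))], [(-81.0, np.float64(-5.7)), (-91.5, np.float64(-4.1))], [(-81.25, np.float64(-5.8)), (-91.5, np.float64(-4.1))], [(-81.5, np.float64(-5.9)), (-91.5, np.float64(-3.9))]]
top_fin 0.03 [[(-78.25, np.float64(-6.0)), (-89.25, np.float64(-3.8))], [(-78.5, np.float64(-5.7)), (-89.0, np.float64(-4.1))], [(-78.75, np.float64(-5.8)), (-89.0, np.float64(-4.1))], [(-79.0, np.float64(-5.9)), (-89.0, np.float64(-3.7))]]
top0 0.03 [[(-87.5, np.float64(-3.5)), (-88.75, np.float64(-3.5))], [(-89.0, np.float64(-4.1))], [(-88.75, np.float64(-4.0))], [(-88.75, np.float64(-4.2))]]
side_fin 0.04 [[(-77.5, np.float64(-7.9))], [(-77.5, np.float64(-7.6))], [(-77.5, np.float64(-6.4))], [(-77.75, np.float64(-6.4)), (-81.75, np.float64(-4.4))]]
side_fin 0.03 [[(-80.25, np.float64(-7.6))], [(-80.0, np.float64(-6.5))], [(-80.25, np.float64(-6.3)), (-84.25, np.float64(-4.4))], [(-80.5, np.float64(-7.0)), (-84.75, np.float64(-4.2))]]
side0 0.03 [[(-84.25, np.float64(-3.2))], [(-84.25, np.float64(-3.1))], [(-84.5, np.float64(-4.0))], [(-85.0, np.float64(-4.5))]]
```

The plain end sits 7.0–7.8 mm inside the tongue's end (7 mm expected when home), straight and under the lips. Handing in.

```bash
python3 -c "
from cell import workorder; print(workorder.job_done())"
```

```text
the job is handed in; nothing more can be done
None
```

I squared the blue-ended plate up in the corner of the edge stop. I then carried it to the reader, slid it blue end first under the lips until it met the end stop, released it and handed the job in. The robot's clock stood at about 18 s when I handed it in.

**Corner:** The plate touched both legs with forces under 10 N. The blue end's front edge was within about 0.3° of the stop's line in both cameras. Using the middle of the blue strip instead, the top view read -1.2°, which is still within the 2° limit.

**Reader:** The plate met the end stop at about 5 N, within 1 mm of where I expected it, and the final press read about 8 N.
- **Depth:** the tongue shows 7.0 mm (side camera) and 7.8 mm (top camera) beyond the plain end; 7 mm means fully home.
- **Sideways:** the plate lies roughly 0.5–1 mm off the middle.
- **Angle:** the cameras disagree, about -0.3° from the side and -1.9° from the top, both inside the 3.4° limit.

**Less certain:** One check during the slide-in found no blue in the frame, so from there I went by force alone until the plate was released. I never saw the contact at the end stop directly. I did not measure the other objects again at the end, but no path went near them and no unexpected force showed up.

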